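# Tare the bar scale for the shaker

## Robot

A 6-joint arm with a two-finger parallel gripper is mounted at the origin on the work surface. World frame = base frame: x ahead of the robot, y to its left, z up, the work surface at z = 0. Lengths are in m, angles in rad, forces in N, time in s.
With the tool pointing down it reaches from about 0.4 to 0.925 m from the base axis. Payload 3.4 kg.
Tool frame: the origin (TCP) lies between the finger pads, 19 mm behind the fingertips; this is the grasp point; z points along the fingers, y is the line along which they close (so a half turn about z gives the same grasp; the last joint's range is limited). The gripper opens to 85 mm and grips with 20 to 120 N. Pads are 22 mm wide; open, the fingers measure 114 mm over their backs; the gripper's body (76 mm by 85 mm) begins 54 mm behind the grasp point. The pads swing forward as they close: fully open they stand 13 mm farther back than shut.
Start: joints at [-1.181, 0.307, 1.506, -0, 1.328, -0.073], TCP at [0.257, -0.514, 0.25] pointing down, gripper open.
Joint ranges: [-3.12, 3.12], [-1.05, 2.28], [0.14, 2.33], [-1.42, 4.57], [0.1, 2.73], [-2.68, 2.68]. Speed limits (rad/s): [2.57, 2.57, 3.14, 3.14, 3.14, 3.14].

## Interface

Orientations are given as a unit quaternion [x, y, z, w].
In Python, from plant import bot, optics, workorder, finder gives the robot as it stands. The module is installed in compiled form; this text tells all that it offers.
- The arm moves only by the tool send_rows, never from a script. Its argument "steps" is a list of rows, each a list of 7 numbers: the finger opening in mm, from 0 to 85.4, then the shift along the tool's x, y, z each as a share of 0.15 m, from -1 to 1, then the turn, a rotation vector about the tool's x, y, z each as a share of 90 degrees, from -1 to 1. A call has exactly 5 rows; each row is the pose to reach, as a shift and turn from the pose commanded when the call began, along the tool's axes at that moment; what a row does not reach only later rows make up. A row lasts 1/10 s, in which the tool goes at most 50 mm and 8.59 degrees, less where a joint would pass 70% of its speed; a pose out of reach is approached as far as the arm can. A call with a number of a shift or a turn outside -1 to 1 is refused whole. A call with a gripper value outside its range is refused whole. The fingers move at their own pace and stop on an object; "grip_force" is the grip in N (left out, the last holds). Time passes only in rows, so rows that repeat a pose let the fingers close, or fill a call up. It gives the time, the measured TCP pose, the force, the opening and the grip force at its end, in the units of the state.
- bot.state(): the state, without advancing time (a new reading comes with each control period).
- optics.snapshot(name): name is "side" or "top"; returns a dict with "color" (480x640x3 uint8, blue, green, red), "mtx" (3x3 intrinsics, pixels), "T" (4x4, takes a point from camera to world coordinates). Camera axes: x right, y down, z forward; pixel columns grow to the right and rows downward; lengths in m; the calibration is good to about 2 mm. A picture is of the moment at which its call begins. There is no depth.
- workorder.hand_in(): hands the job in; it is judged then, once.
Trained networks look in the newest picture that a camera, given by its name, has taken for a name from the list of things; names that differ only in an ending like _2 or _b are one class to them, and where a whole thing is asked for, a point or a joint stands for the part that bears it (a point fixed in the world has none). Each returns a list of dicts, best first, with "score" (0 to 1); they miss things now and then, are a little off and sometimes report something else, mostly with a low value. They report only what shows in the picture. A call takes as long as a camera call.
- finder.look_for(thing, camera): "xy" ([column, row] in pixels, amid what is visible of it).
- finder.landmark_of(thing, camera): "xy" ([column, row] in pixels: a listed point, or the origin of a listed thing).
The state is a dict: "t": time; "joint_pos": joint angles; "qvel": joint speeds; "effort": joint torques, N m; "eef_pos": TCP position; "orientation": TCP orientation; "wrist_force": force on the tool from outside, world axes, zero at the start; "ft_torque": the same for the moment, N m; "opening": finger opening in m; "finger_force": force on a finger pad.
Only numpy, scipy, OpenCV 4.12 (cv2) and the standard library are available. Lean on these libraries where they do the work, as an engineer would, in place of code of your own. Each camera call takes 0.05 s, during which the arm holds its last target. There are 200 camera calls.

## Task

Take the jigger off the scale's pan and stand it upright anywhere free on the navy tray, then stand the shaker from that tray upright and wholly on the pan. Once the blue needle has settled, turn the scale's black tare knob until its orange pointer lines up with the blue needle to within one division of the dial. Do not push the sugar pot about or tip it.

Things in the scene. Friction and masses are not known exactly. Their poses are not given: they have to be found in the camera images.
- scale: grey spring scale, fixed, housing 160 mm (own x) x 320 mm (own y) x 50 mm high; origin at the centre of its underside, z up. The round steel pan is at its -y end (pan centre x 0, y -95 mm), the round white dial (144 mm across, black divisions every 0.1 rad) at its +y end (centre x 0, y +95 mm, face 51 mm above the underside)
- pan_top (a point): centre of the upper face of the flat steel pan (130 mm across, 6 mm thick, no rim); 79 mm above the trolley surface when empty, sinks straight down under load on a soft spring, 1 mm per 0.3 N, at most 21 mm
- needle (a joint): angle (rad) of the blue needle on the dial, moved by the pan only (0.12 rad per mm the pan sinks): 0 with the empty pan, when it points along the scale's own +y; grows clockwise seen from above. The needle lies flat on the dial, reaches 66 mm from the dial's centre, and cannot be touched
- needle_tip (a point): point on the blue needle 55 mm from the dial's centre, 54 mm above the trolley surface
- tare_knob (a joint): angle (rad) of the tare knob, same zero and sense as the needle (0 when its orange pointer points along the scale's own +y, grows clockwise from above); turns from -1 to 3 with light friction and stays where it is left. Equal to joint needle when the pointer lines up with it
- pointer_tip (a point): point in line with the orange pointer of the tare knob, 55 mm from the dial's centre (the orange plate itself ends 50 mm out), 58 mm above the trolley surface
- knob_grip (a point): on the tare knob's axis, at the height for the TCP when gripping it, 83 mm above the trolley surface. The black knob has a grip bar 60 mm long (in the pointer's direction, own y) x 18 mm wide (own x) from 61 to 95 mm above the trolley surface, on a disc 64 mm across; an orange stripe on top of the bar marks the pointer's end
- jigger: double-ended steel jigger, standing on the pan at the start; 110 mm tall, 42 mm across at both ends, narrowing to an 18 mm waist at mid-height; origin at the centre of its underside, z up; about 150 g
- shaker: clear (greyish, see-through) shaker with a steel collar and steel cap, standing on the navy tray; 156 mm tall, body 60 mm across at the foot and 68 mm at most, to 96 mm height, then shoulders, then the steel cap 40 to 38 mm across from 113 to 156 mm height: grip it by the cap; origin at the centre of its underside, z up; 240 to 360 g
- tray: navy melamine tray, fixed, 240 mm (own x) x 280 mm (own y), floor 6 mm thick, rim 16 mm high and 6 mm thick; origin at the centre of its underside. Shaker and sugar pot stand in its far half (own x about +55 mm), its near half is free
- sugar_pot: white ceramic sugar pot with blue lid, 80 mm across, 97 mm tall, standing on the tray; origin at the centre of its underside; bystander

How it is judged:
By the outcome, as a careful person would: the job done as asked, in the order asked, and still so for the second after the job is handed in, with the robot touching nothing.
It also fails if it takes over 61 s, if anything falls off the work surface, if the arm or the gripper's body presses on something with over 40 N, if the wrist force passes 120 N, or if a joint passes its speed limit or range.

## Working session

There is one attempt and no reset: what is moved stays moved. The work goes in short steps, Python scripts to look and compute and a tool call to move; the robot and the scene stay as the last step left them, time stands still between calls to the robot, and variables do not carry over. Pictures are saved under pics/ and viewed, at most 11 in all, crops included, and the job is handed in when it is done.

Besides the shell and the picture viewer there is one more tool, called after "Emit:" as name(argument=value, ...), one argument or row to a line, values as JSON. send_rows: Moves the arm, as the interface text tells. Shift numbers are shares of 0.15 m and turn numbers shares of 90 degrees, none past 1 either way. Its arguments: {"type":"object","properties":{"steps":{"type":"array","items":{"type":"array","items":{"type":"number"}}},"grip_force":{"type":"number"}},"required":["steps"]}

```bash
mkdir -p pics
cat > h.py <<'E'
import numpy as np, cv2
from plant import bot, optics, workorder, finder
from scipy.spatial.transform import Rotation as R
def ray(px,s):
    d=np.linalg.inv(s["mtx"])@[px[0],px[1],1.]; return s["T"][:3,3], s["T"][:3,:3]@d
def at_z(px,s,z):
    o,d=ray(px,s); return o+d*(z-o[2])/d[2]
def proj(p,s):
    c=np.linalg.inv(s["T"])@np.append(p,1); u=s["mtx"]@c[:3]; return u[:2]/u[2]
E
cat > a.py <<'E'
from h import *
S={}
for c in("top","side"):
    S[c]=optics.snapshot(c); cv2.imwrite(f"pics/{c}0.png",S[c]["color"])
    print(c,S[c]["T"].round(3).tolist())
Z=dict(scale=0,pan_top=.079-.005,needle_tip=.054,pointer_tip=.058,knob_grip=.083,jigger=.074,shaker=.006,tray=0,sugar_pot=.006)
for n,z in Z.items():
    for c in S:
        for r in finder.landmark_of(n,c)[:2]:
            print(n,c,round(r["score"],2),np.round(r["xy"],1),at_z(r["xy"],S[c],z).round(4))
s=bot.state();print(s)
E
python3 a.py
```

```text
top [[-0.022, -0.984, 0.177, 0.344], [-1.0, 0.02, -0.01, -0.014], [0.006, -0.177, -0.984, 1.165], [0.0, 0.0, 0.0, 1.0]]
side [[-0.846, -0.299, 0.441, 0.093], [-0.532, 0.512, -0.675, 0.683], [-0.024, -0.806, -0.592, 0.713], [0.0, 0.0, 0.0, 1.0]]
scale top 0.97 [228.4 248.4] [0.521  0.1961 0.    ]
scale side 0.67 [269.9 360.3] [0.5127 0.1968 0.    ]
pan_top top 0.66 [263.6 249.7] [0.5053 0.1053 0.074 ]
pan_top top 0.65 [264.8 249.5] [0.5057 0.1026 0.074 ]
pan_top side 0.88 [303.  292.3] [0.5081 0.103  0.074 ]
needle_tip top 0.48 [164.4 229.2] [0.5596 0.331  0.054 ]
needle_tip side 0.56 [184.6 387.6] [0.5543 0.3361 0.054 ]
pointer_tip top 0.9 [156.2 241.6] [0.531  0.3471 0.058 ]
pointer_tip side 0.94 [187.9 394.5] [0.5394 0.3448 0.058 ]
knob_grip top 0.74 [180.5 240.1] [0.529 0.286 0.083]
knob_grip side 0.63 [419.4 190.8] [ 0.4687 -0.2584  0.083 ]
knob_grip side 0.57 [221.2 362.6] [0.52  0.292 0.083]
jigger top 0.18 [264.2 249.7] [0.5053 0.104  0.074 ]
jigger side 0.63 [300.5 296.2] [0.5064 0.1128 0.074 ]
shaker top 0.56 [414.4 252.6] [ 0.5011 -0.2398  0.006 ]
shaker side 0.9 [394.6 220
[... 333 characters left out ...]
pos': array([-1.18049617e+00,  3.06787109e-01,  1.50640446e+00,  7.62301140e-06,
        1.32837743e+00, -7.35258181e-02]), 'qvel': array([ 1.37404918e-03, -7.00321059e-05, -1.14948894e-03,  1.59817858e-03,
       -6.66866869e-04,  7.01993499e-04]), 'effort': array([ 2.30293881e-03, -4.57484937e+01, -2.52338326e+01,  1.76818348e-04,
        7.94121315e-04,  1.29169243e-05]), 'eef_pos': array([ 0.25721062, -0.5142758 ,  0.25001061]), 'orientation': array([9.73228706e-01, 2.29838827e-01, 5.51905424e-06, 1.10945934e-05]), 'wrist_force': array([ 0.76295376, -0.23050354, -0.16232742]), 'ft_torque': array([ 0.03847003, -0.04384528, -0.01077189]), 'finger_force': 0.0, 'opening': 0.0851972811763417}
```

View pics/top0.png

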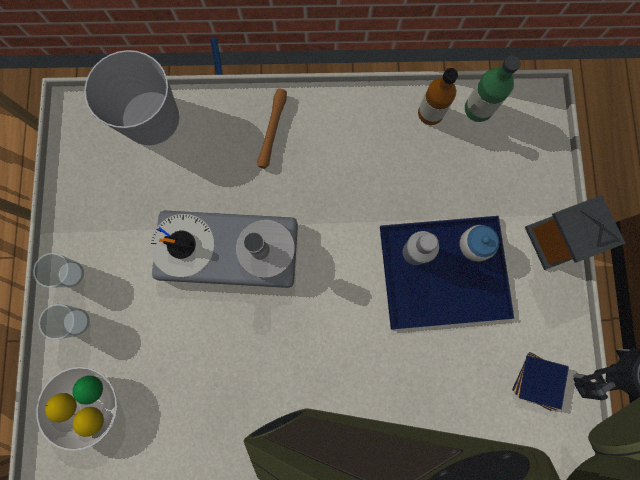

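View pics/side0.png

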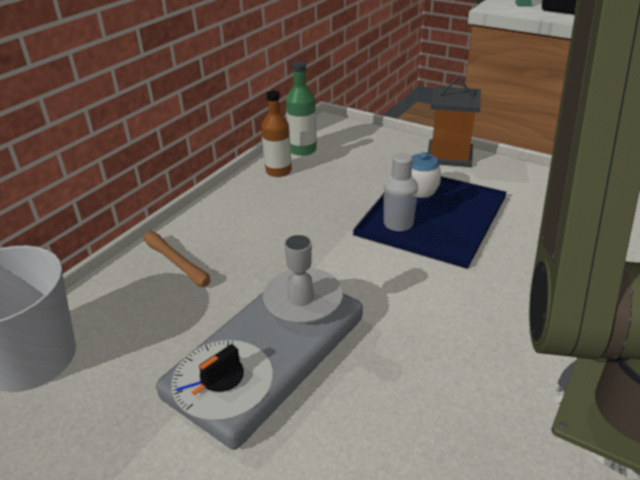

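The views show the jigger on the pan at about (258,244), the dial at (182,245), and the tray spanning columns 380–513. The shaker is at (422,247), the pot at (480,243), and the tray's near half is free. The needle is near 0.55 rad and the knob near 0.07 rad. I'll start moving towards the jigger and refine the positions on the way.

Emit:
send_rows(
  steps=[
    [85,0.16,-0.14,-0.05,0,0,-0.09],
    [85,0.32,-0.28,-0.1,0,0,-0.18],
    [85,0.48,-0.42,-0.15,0,0,-0.27],
    [85,0.64,-0.57,-0.2,0,0,-0.36],
    [85,0.8,-0.71,-0.2,0,0,-0.45],
  ],
  grip_force=30,
)

```text
t: 1.5
eef_pos: [0.3175, -0.3646, 0.2811]
orientation: [0.832, 0.555, 0.0, 0.001]
wrist_force: [0.2, -0.6, -0.2]
opening: 0.0846
finger_force: 0.0
```

```bash
cat > g.py <<'E'
from h import *
import sys
def here():
    s=bot.state(); r=R.from_quat(s["orientation"]); x=r.as_matrix()[:,0]
    print("t",round(s["t"],2),"pos",s["eef_pos"].round(4),"phi",np.degrees(np.arctan2(x[1],x[0])).round(2),"tilt",r.as_matrix()[:,2].round(4),"op",round(s["opening"],4),"F",s["wrist_force"].round(1))
    return s["eef_pos"],r
def to(x,y,z,phi):
    p,r=here(); d=r.inv().apply(np.array([x,y,z])-p)/.15
    t=(r.inv()*R.from_euler("z",phi,degrees=True)*R.from_euler("x",180,degrees=True)).as_rotvec(degrees=True)/90
    print("shift",d.round(3),"turn",t.round(3))
E
python3 - <<'E'
from h import *
from g import *
s=optics.snapshot("top");q=optics.snapshot("side")
print("jig rim",at_z([254,239],s,.184),at_z([298,241],q,.184))
print("cap",at_z([428,239],s,.162),at_z([402,158],q,.162))
for n in("jigger","shaker","pan_top","sugar_pot","knob_grip"):
    for c,S in(("top",s),("side",q)):
        for r in finder.look_for(n,c)[:1]: print(n,c,round(r["score"],2),r["xy"])
to(.507,.108,.25,90)
E
```

```text
jig rim [0.51092971 0.1122434  0.184     ] [0.50612934 0.11141523 0.184     ]
cap [ 0.50730659 -0.23870329  0.162     ] [ 0.49871026 -0.23099972  0.162     ]
jigger top 0.65 [254.8, 246.2]
shaker top 0.71 [421.2, 248.5]
shaker side 0.86 [399.1, 192.5]
pan_top top 0.75 [269.6, 251.0]
pan_top side 0.89 [313.2, 304.0]
sugar_pot top 0.76 [483.6, 241.6]
sugar_pot side 0.6 [185.7, 386.7]
knob_grip top 0.9 [183.4, 243.4]
knob_grip side 0.91 [218.2, 374.2]
t 2.1 pos [ 0.3166 -0.366   0.2798] phi 67.0 tilt [-3.e-04  3.e-04 -1.e+00] op 0.0852 F [-0.8 -0.3 -0.5]
shift [ 3.404 -0.066  0.199] turn [-0.    -0.    -0.256]
```

Emit:
send_rows(
  steps=[
    [85,0.2,0.06,0,0,0,-0.05],
    [85,0.4,0.12,0,0,0,-0.1],
    [85,0.6,0.18,0,0,0,-0.15],
    [85,0.8,0.24,0,0,0,-0.2],
    [85,1.0,0.3,0,0,0,-0.256],
  ],
)

```text
t: 2.6
eef_pos: [0.4174, -0.2441, 0.28]
orientation: [0.706, 0.709, -0.0, 0.0]
wrist_force: [-0.3, -0.6, 1.0]
opening: 0.0851
finger_force: 0.0
```

Emit:
send_rows(
  steps=[
    [85,0.2,0.06,0,0,0,0],
    [85,0.4,0.12,0,0,0,0],
    [85,0.6,0.18,0,0,0,0],
    [85,0.8,0.24,0,0,0,0],
    [85,1.0,0.3,0,0,0,0],
  ],
)

```text
t: 3.1
eef_pos: [0.4618, -0.0937, 0.28]
orientation: [0.707, 0.708, 0.0, 0.0]
wrist_force: [0.6, -0.3, -0.5]
opening: 0.0848
finger_force: 0.0
```

Emit:
send_rows(
  steps=[
    [85,0.2,0.06,0,0,0,0],
    [85,0.4,0.12,0,0,0,0],
    [85,0.6,0.18,0,0,0,0],
    [85,0.8,0.24,0,0,0,0],
    [85,1.0,0.3,0,0,0,0],
  ],
)

```text
t: 3.6
eef_pos: [0.5066, 0.0564, 0.2799]
orientation: [0.707, 0.708, -0.0, 0.0]
wrist_force: [-0.2, 0.2, 0.0]
opening: 0.0853
finger_force: 0.0
```

```bash
python3 -c "
from g import *
to(.508,.111,.164,90)"
```

```text
t 3.6 pos [0.5066 0.0564 0.2799] phi 90.08 tilt [ 0.e+00 -1.e-04 -1.e+00] op 0.0853 F [-0.2  0.2  0. ]
shift [0.364 0.01  0.773] turn [0.    0.    0.001]
```

Emit:
send_rows(
  steps=[
    [85,0.2,0.01,0,0,0,0],
    [85,0.36,0.01,0.1,0,0,0],
    [85,0.36,0.01,0.35,0,0,0],
    [85,0.36,0.01,0.58,0,0,0],
    [85,0.36,0.01,0.77,0,0,0],
  ],
)

```text
t: 4.1
eef_pos: [0.5071, 0.1095, 0.1628]
orientation: [0.706, 0.708, -0.0, -0.0]
wrist_force: [-1.1, 0.3, -0.5]
opening: 0.0848
finger_force: 0.0
```

Emit:
send_rows(
  steps=[
    [38,0,0,0,0,0,0],
    [38,0,0,0,0,0,0],
    [38,0,0,0,0,0,0],
    [38,0,0,0,0,0,0],
    [38,0,0,0,0,0,0],
  ],
  grip_force=25,
)

```text
t: 4.6
eef_pos: [0.5088, 0.1095, 0.166]
orientation: [0.706, 0.708, 0.001, 0.001]
wrist_force: [1.6, -0.8, 0.3]
opening: 0.0405
finger_force: 25.2
```

```bash
python3 -c "
from g import *
s=optics.snapshot('side');cv2.imwrite('pics/j1.png',cv2.resize(s['color'][170:380,180:420],None,fx=2,fy=2))
here(); print(bot.state()['finger_force'])"
```

```text
t 4.65 pos [0.5088 0.1095 0.1659] phi 90.1 tilt [ 3.6e-03  4.0e-04 -1.0e+00] op 0.0408 F [ 0.6  0.7 -0.2]
25.156069396762177
```

View pics/j1.png

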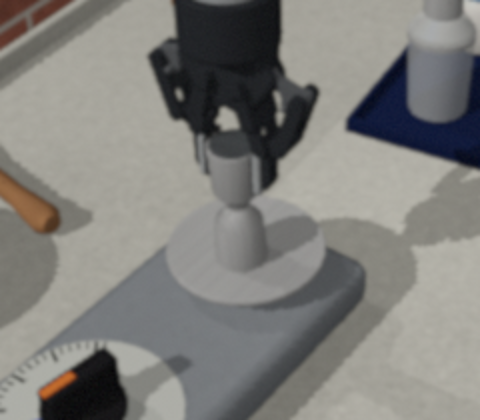

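Jigger is gripped near its rim and still upright on the pan. Next I lift it and carry it over the tray.

Emit:
send_rows(
  steps=[
    [36,0,0,-0.1,0,0,0],
    [36,0,0,-0.25,0,0,0],
    [36,0,0,-0.42,0,0,0],
    [36,-0.06,0,-0.58,0,0,0],
    [36,-0.2,0,-0.7,0,0,0],
  ],
)

```text
t: 5.15
eef_pos: [0.5079, 0.0803, 0.2714]
orientation: [0.706, 0.709, 0.001, 0.0]
wrist_force: [0.6, -0.5, -1.1]
opening: 0.0402
finger_force: 25.8
```

Emit:
send_rows(
  steps=[
    [36,-0.18,-0.05,0,0,0,0],
    [36,-0.36,-0.1,0,0,0,0],
    [36,-0.54,-0.15,0,0,0,0],
    [36,-0.72,-0.2,0,0,0,0],
    [36,-0.9,-0.25,0,0,0,0],
  ],
)

```text
t: 5.65
eef_pos: [0.4697, -0.0565, 0.2698]
orientation: [0.706, 0.708, 0.0, 0.0]
wrist_force: [0.8, 0.4, -0.3]
opening: 0.0404
finger_force: 25.8
```

Emit:
send_rows(
  steps=[
    [36,-0.18,-0.05,0,0,0,0],
    [36,-0.36,-0.1,0,0,0,0],
    [36,-0.54,-0.15,0,0,0,0],
    [36,-0.72,-0.2,0,0,0,0],
    [36,-0.9,-0.25,0,0,0,0],
  ],
)

```text
t: 6.15
eef_pos: [0.4324, -0.1916, 0.2698]
orientation: [0.706, 0.708, 0.0, 0.0]
wrist_force: [0.5, -0.2, -1.8]
opening: 0.041
finger_force: 25.8
```

Emit:
send_rows(
  steps=[
    [36,-0.18,-0.05,0,0,0,0],
    [36,-0.4,-0.12,0,0,0,0],
    [36,-0.6,-0.18,0,0,0,0],
    [36,-0.75,-0.24,0,0,0,0],
    [36,-0.86,-0.26,0,0,0,0],
  ],
)

```text
t: 6.65
eef_pos: [0.3933, -0.3211, 0.2697]
orientation: [0.707, 0.707, -0.0, -0.0]
wrist_force: [0.2, -0.2, -0.6]
opening: 0.0402
finger_force: 25.8
```

```bash
python3 -c "
from g import *
s=optics.snapshot('side');cv2.imwrite('pics/j2.png',s['color'][60:360,260:600])
to(.395,-.32,.106,90); to(.395,-.32,.098,90)"
```

```text
t 6.7 pos [ 0.3938 -0.3235  0.2697] phi 90.0 tilt [ 0.     -0.0029 -1.    ] op 0.0406 F [ 0.3 -2.3 -1.1]
shift [0.026 0.008 1.091] turn [ 0.     0.002 -0.   ]
t 6.7 pos [ 0.3938 -0.3235  0.2697] phi 90.0 tilt [ 0.     -0.0029 -1.    ] op 0.0406 F [ 0.3 -2.3 -1.1]
shift [0.026 0.008 1.145] turn [ 0.     0.002 -0.   ]
```

View pics/j2.png

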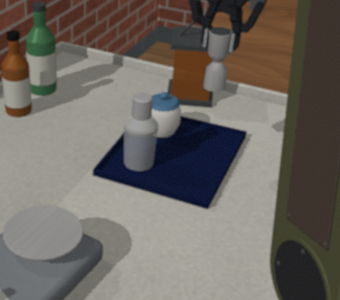

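It hangs upright in the gripper. I'll lower it, slowly near the end.

Emit:
send_rows(
  steps=[
    [36,0,0,0.2,0,0,0],
    [36,0,0,0.45,0,0,0],
    [36,0,0,0.7,0,0,0],
    [36,0,0,0.9,0,0,0],
    [36,0,0,1.0,0,0,0],
  ],
)

```text
t: 7.2
eef_pos: [0.3934, -0.3178, 0.117]
orientation: [0.706, 0.708, 0.0, -0.002]
wrist_force: [0.4, 0.3, -1.2]
opening: 0.041
finger_force: 25.9
```

Emit:
send_rows(
  steps=[
    [36,0,0,0.04,0,0,0],
    [36,0,0,0.07,0,0,0],
    [36,0,0,0.1,0,0,0],
    [36,0,0,0.12,0,0,0],
    [36,0,0,0.13,0,0,0],
  ],
)

```text
t: 7.7
eef_pos: [0.3948, -0.32, 0.1005]
orientation: [0.706, 0.708, 0.0, 0.001]
wrist_force: [0.7, 0.1, -1.8]
opening: 0.0408
finger_force: 25.9
```

Emit:
send_rows(
  steps=[
    [36,0,0,0.007,0,0,0],
    [36,0,0,0.013,0,0,0],
    [36,0,0,0.013,0,0,0],
    [36,0,0,0.013,0,0,0],
    [36,0,0,0.013,0,0,0],
  ],
)

```text
t: 8.2
eef_pos: [0.3946, -0.32, 0.0984]
orientation: [0.706, 0.708, -0.0, 0.0]
wrist_force: [-1.1, -0.1, 2.5]
opening: 0.0405
finger_force: 26.1
```

Contact is felt. Release and go up.

Emit:
send_rows(
  steps=[
    [48,0,0,0,0,0,0],
    [60,0,0,0,0,0,0],
    [85,0,0,0,0,0,0],
    [85,0,0,0,0,0,0],
    [85,0,0,0,0,0,0],
  ],
)

```text
t: 8.7
eef_pos: [0.3944, -0.3198, 0.098]
orientation: [0.706, 0.708, 0.0, -0.0]
wrist_force: [-0.1, 0.0, -0.6]
opening: 0.0848
finger_force: 0.0
```

Emit:
send_rows(
  steps=[
    [85,0,0,-0.1,0,0,0],
    [85,0,0,-0.3,0,0,0],
    [85,0,0,-0.55,0,0,0],
    [85,0,0,-0.8,0,0,0],
    [85,0,0,-1.0,0,0,0],
  ],
)

```text
t: 9.2
eef_pos: [0.3947, -0.32, 0.2502]
orientation: [0.706, 0.708, 0.0, 0.001]
wrist_force: [0.6, -0.4, -0.6]
opening: 0.0847
finger_force: 0.0
```

Run:
```python
from g import *
S={c:optics.snapshot(c) for c in("top","side")}
cv2.imwrite('pics/j3.png',S["side"]['color'][60:360,260:600])
for n,z in dict(shaker=.006,pan_top=.079,scale=0,knob_grip=.083,pointer_tip=.058,needle_tip=.054,jigger=.006,sugar_pot=.006).items():
    P=[]
    for c in S:
        for r in finder.landmark_of(n,c)[:1]:
            print(n,c,round(r["score"],2),at_z(r["xy"],S[c],z).round(4))
to(.503,-.239,.25,90); to(.503,-.239,.147,90)
```

```text
shaker top 0.72 [ 0.5008 -0.2428  0.006 ]
shaker side 0.71 [ 0.5109 -0.252   0.006 ]
pan_top top 0.66 [ 0.3872 -0.2954  0.079 ]
pan_top side 0.9 [0.5056 0.1119 0.079 ]
scale top 0.64 [0.5157 0.1929 0.    ]
scale side 0.79 [0.5157 0.1978 0.    ]
knob_grip top 0.93 [0.5272 0.2864 0.083 ]
knob_grip side 0.77 [0.5182 0.292  0.083 ]
pointer_tip top 0.7 [0.5323 0.3469 0.058 ]
pointer_tip side 0.65 [0.5401 0.3436 0.058 ]
needle_tip top 0.56 [0.5276 0.3393 0.054 ]
needle_tip side 0.51 [0.483  0.2335 0.054 ]
jigger top 0.7 [ 0.3971 -0.3189  0.006 ]
jigger side 0.92 [ 0.3954 -0.3166  0.006 ]
sugar_pot top 0.61 [ 0.5169 -0.3882  0.006 ]
sugar_pot side 0.86 [ 0.5161 -0.379   0.006 ]
t 10.1 pos [ 0.3944 -0.3198  0.248 ] phi 90.12 tilt [-0.  0. -1.] op 0.0853 F [ 0.3 -0.4 -0.7]
shift [ 0.537  0.725 -0.013] turn [-0.    -0.     0.001]
t 10.1 pos [ 0.3944 -0.3198  0.248 ] phi 90.12 tilt [-0.  0. -1.] op 0.0853 F [ 0.3 -0.4 -0.7]
shift [0.537 0.725 0.673] turn [-0.    -0.     0.001]
```

View pics/j3.png

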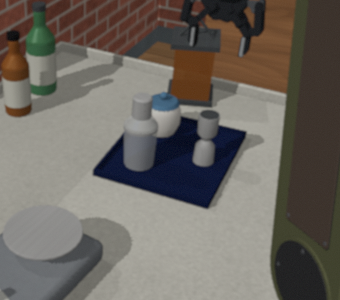

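The jigger stands on the tray's near half at crop (206,140). Next is the shaker.

Emit:
send_rows(
  steps=[
    [85,0.13,0.18,0,0,0,0],
    [85,0.26,0.36,0,0,0,0],
    [85,0.39,0.54,0,0,0,0],
    [85,0.48,0.68,0,0,0,0],
    [85,0.53,0.73,0,0,0,0],
  ],
)

```text
t: 10.6
eef_pos: [0.5057, -0.239, 0.2481]
orientation: [0.706, 0.708, 0.0, 0.0]
wrist_force: [0.0, -0.3, -0.7]
opening: 0.0847
finger_force: 0.0
```

Emit:
send_rows(
  steps=[
    [85,0,0,0.1,0,0,0],
    [85,0,0,0.3,0,0,0],
    [85,0,0,0.5,0,0,0],
    [85,0,0,0.63,0,0,0],
    [85,0,0,0.69,0,0,0],
  ],
)

```text
t: 11.1
eef_pos: [0.5018, -0.2396, 0.1425]
orientation: [0.706, 0.708, -0.001, -0.002]
wrist_force: [-1.2, -0.4, -0.1]
opening: 0.0847
finger_force: 0.0
```

Emit:
send_rows(
  steps=[
    [60,0,0,0,0,0,0],
    [35,0,0,0,0,0,0],
    [35,0,0,0,0,0,0],
    [35,0,0,0,0,0,0],
    [35,0,0,0,0,0,0],
  ],
  grip_force=40,
)

```text
t: 11.6
eef_pos: [0.5044, -0.2406, 0.1461]
orientation: [0.706, 0.708, 0.0, 0.001]
wrist_force: [-1.4, -0.7, 6.4]
opening: 0.0374
finger_force: 40.4
```

Run:
```python
from g import *
S={c:optics.snapshot(c) for c in("top","side")}
cv2.imwrite('pics/s1.png',np.hstack([cv2.resize(S["side"]['color'][120:280,320:520],None,fx=1.75,fy=1.75),cv2.resize(S["top"]['color'][180:340,100:300],None,fx=1.75,fy=1.75)]))
here()
```

```text
t 11.7 pos [ 0.5044 -0.2406  0.1461] phi 90.12 tilt [ 0.0022 -0.0017 -1.    ] op 0.0377 F [-1.6 -0.5  5.4]
```

View pics/s1.png

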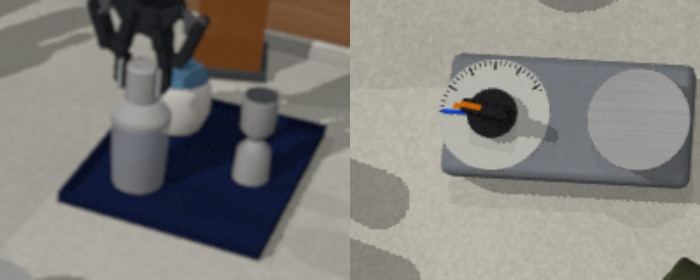

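The shaker cap is gripped and the shaker upright. The empty pan's centre is at about top pixel (266,249). Next I lift and carry.

Emit:
send_rows(
  steps=[
    [33,0,0,-0.08,0,0,0],
    [33,0,0,-0.25,0,0,0],
    [33,0,0,-0.5,0,0,0],
    [33,0,0,-0.78,0,0,0],
    [33,0,0,-0.97,0,0,0],
  ],
)

```text
t: 12.2
eef_pos: [0.5043, -0.2402, 0.2934]
orientation: [0.706, 0.708, 0.001, 0.002]
wrist_force: [1.5, -0.1, -2.4]
opening: 0.0379
finger_force: 41.2
```

Emit:
send_rows(
  steps=[
    [33,0.1,0,0,0,0,0],
    [33,0.3,0,0,0,0,0],
    [33,0.53,0,0,0,0,0],
    [33,0.76,0,0,0,0,0],
    [33,1.0,0,0,0,0,0],
  ],
)

```text
t: 12.7
eef_pos: [0.5018, -0.0877, 0.2883]
orientation: [0.707, 0.708, -0.001, -0.002]
wrist_force: [-0.6, 0.2, -2.7]
opening: 0.0376
finger_force: 41.2
```

Run:
```python
from g import *
s=optics.snapshot("top"); here()
# rectify the plane z to a metric world map (0.5 mm/px) and find circles
for name,z,c,r in(("pan",.079,(.507,.102),.065),("dial",.051,(.526,.289),.072)):
    w=np.array([[c[0]+a,c[1]+b,z] for a,b in((.1,.1),(.1,-.1),(-.1,-.1),(-.1,.1))])
    H=cv2.getPerspectiveTransform(np.float32([proj(p,s) for p in w]),np.float32([[0,0],[400,0],[400,400],[0,400]]))
    g=cv2.GaussianBlur(cv2.cvtColor(cv2.warpPerspective(s["color"],H,(400,400)),cv2.COLOR_BGR2GRAY),(7,7),0)
    k=cv2.HoughCircles(g,cv2.HOUGH_GRADIENT_ALT,1,20,param1=60,param2=.5,minRadius=int(r*2000-10),maxRadius=int(r*2000+10))
    if k is not None:
        for u,v,rr in k[0][:3,:3]: print(name,c[0]+.1-v/2000,c[1]+.1-u/2000,rr/2000)
```

```text
t 12.75 pos [ 0.501  -0.0819  0.2883] phi 90.23 tilt [-0.004   0.0082 -1.    ] op 0.0375 F [-0.6  5.1 -2.7]
pan 0.5075 0.10350001 0.06419142
dial 0.527 0.2925 0.072585
```

Emit:
send_rows(
  steps=[
    [33,0.17,0,0,0,0,0],
    [33,0.35,0,0,0,0,0],
    [33,0.53,0,0,0,0,0],
    [33,0.71,0,0,0,0,0],
    [33,0.85,0,0,0,0,0],
  ],
)

```text
t: 13.25
eef_pos: [0.5014, 0.0396, 0.2884]
orientation: [0.706, 0.708, -0.001, -0.002]
wrist_force: [1.1, 0.0, -2.3]
opening: 0.0374
finger_force: 40.8
```

Emit:
send_rows(
  steps=[
    [33,0.14,0,0,0,0,0],
    [33,0.28,0.02,0,0,0,0],
    [33,0.38,0.02,0,0,0,0],
    [33,0.43,0.02,0,0,0,0],
    [33,0.44,0.02,0,0,0,0],
  ],
)

```text
t: 13.75
eef_pos: [0.5054, 0.1041, 0.2894]
orientation: [0.706, 0.708, -0.001, -0.0]
wrist_force: [-0.4, 0.7, -3.0]
opening: 0.0374
finger_force: 40.8
```

```bash
python3 -c "
from g import *
to(.5075,.1035,.225,90)"
```

```text
t 13.75 pos [0.5054 0.1041 0.2894] phi 90.19 tilt [-1.5e-03 -3.0e-04 -1.0e+00] op 0.0374 F [-0.4  0.7 -3. ]
shift [-0.004  0.015  0.429] turn [-0.001  0.     0.002]
```

Emit:
send_rows(
  steps=[
    [33,0,0.01,0.1,0,0,0],
    [33,0,0.01,0.22,0,0,0],
    [33,0,0.01,0.34,0,0,0],
    [33,0,0.01,0.42,0,0,0],
    [33,0,0.01,0.45,0,0,0],
  ],
)

```text
t: 14.25
eef_pos: [0.5066, 0.1027, 0.2211]
orientation: [0.707, 0.708, -0.001, -0.001]
wrist_force: [-0.5, -0.3, -1.6]
opening: 0.0372
finger_force: 40.8
```

Emit:
send_rows(
  steps=[
    [33,0,0,0.015,0,0,0],
    [33,0,0,0.03,0,0,0],
    [33,0,0,0.045,0,0,0],
    [33,0,0,0.055,0,0,0],
    [33,0,0,0.06,0,0,0],
  ],
)

```text
t: 14.75
eef_pos: [0.5081, 0.1035, 0.214]
orientation: [0.706, 0.708, 0.001, 0.001]
wrist_force: [0.0, -0.2, -1.2]
opening: 0.0377
finger_force: 40.9
```

Run:
```python
from g import *
S=optics.snapshot("side"); here()
cv2.imwrite('pics/p1.png',cv2.resize(S['color'][180:440,150:410],None,fx=2,fy=2))
```

```text
t 14.8 pos [0.508  0.1035 0.2139] phi 90.12 tilt [ 0.0013  0.     -1.    ] op 0.0378 F [ 0.1 -0.4 -0.4]
```

View pics/p1.png

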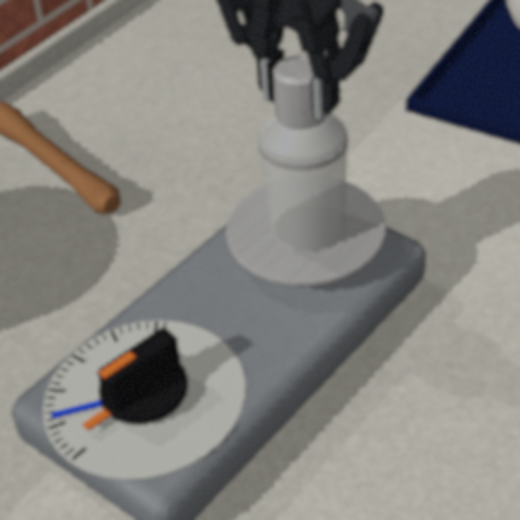

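The shaker is on the pan, upright and centred; the needle at crop (55,415) is already deflected. I'll lower a bit more, release and retract.

Emit:
send_rows(
  steps=[
    [33,0,0,0.01,0,0,0],
    [33,0,0,0.02,0,0,0],
    [33,0,0,0.03,0,0,0],
    [33,0,0,0.035,0,0,0],
    [33,0,0,0.035,0,0,0],
  ],
)

```text
t: 15.3
eef_pos: [0.508, 0.1035, 0.2084]
orientation: [0.706, 0.708, 0.0, 0.0]
wrist_force: [1.0, -0.3, 1.9]
opening: 0.0376
finger_force: 40.8
```

Emit:
send_rows(
  steps=[
    [42,0,0,0,0,0,0],
    [50,0,0,0,0,0,0],
    [85,0,0,0,0,0,0],
    [85,0,0,0,0,0,0],
    [85,0,0,0,0,0,0],
  ],
)

```text
t: 15.8
eef_pos: [0.5075, 0.1034, 0.2083]
orientation: [0.706, 0.708, -0.0, -0.0]
wrist_force: [0.5, 0.0, 0.5]
opening: 0.0852
finger_force: 0.0
```

Emit:
send_rows(
  steps=[
    [85,0,0,-0.08,0,0,0],
    [85,0,0,-0.2,0,0,0],
    [85,0,0,-0.4,0,0,0],
    [85,0,0,-0.6,0,0,0],
    [85,0,0,-0.7,0,0,0],
  ],
)

```text
t: 16.3
eef_pos: [0.5088, 0.1036, 0.3172]
orientation: [0.706, 0.708, 0.002, 0.002]
wrist_force: [0.3, 1.2, -0.4]
opening: 0.0848
finger_force: 0.0
```

```bash
cat > d.py <<'E'
from g import *
# blue needle / orange pointer angles in own scale frame, from a rectified dial plane
C=np.array([.527,.2925]); YAW=.103
def dial(cam,z,kind,C=C,n=800):
    s=optics.snapshot(cam)
    w=[[C[0]+a,C[1]+b,z] for a,b in((.08,.08),(.08,-.08),(-.08,-.08),(-.08,.08))]
    H=cv2.getPerspectiveTransform(np.float32([proj(p,s) for p in w]),np.float32([[0,0],[n,0],[n,n],[0,n]]))
    m=cv2.warpPerspective(s["color"],H,(n,n),flags=cv2.INTER_CUBIC)
    h=cv2.cvtColor(m,cv2.COLOR_BGR2HSV)
    lo,hi=((105,110,60),(130,255,255)) if kind=="needle" else((3,130,90),(20,255,255))
    k=cv2.inRange(h,lo,hi); v,u=np.nonzero(k)
    dx=.08-v*.16/n; dy=.08-u*.16/n; r=np.hypot(dx,dy); ok=(r>.036)&(r<.068)
    a=np.arctan2(dx[ok],dy[ok])-YAW
    return m,(np.median(a) if ok.any() else None),ok.sum(),r[ok].max() if ok.any() else 0
if __name__=="__main__":
    here(); M=[]
    for c in("top","side"):
        for kind,z in(("needle",.054),("pointer",.058)):
            m,a,k,r=dial(c,z,kind); print(c,kind,a,k,r)
        M.append(cv2.resize(m,(400,400)))
    import sys; cv2.imwrite(sys.argv[1],np.hstack(M))
E
python3 d.py pics/d1.png
```

```text
t 16.3 pos [0.5088 0.1036 0.3172] phi 90.11 tilt [ 5.3e-03  7.0e-04 -1.0e+00] op 0.0848 F [ 0.3  1.2 -0.4]
top needle None 0 0
top pointer None 0 0
side needle 0.9684496051147666 3242 0.06243332443495221
side pointer 0.06806273403294126 1890 0.04800541636107326
```

View pics/d1.png

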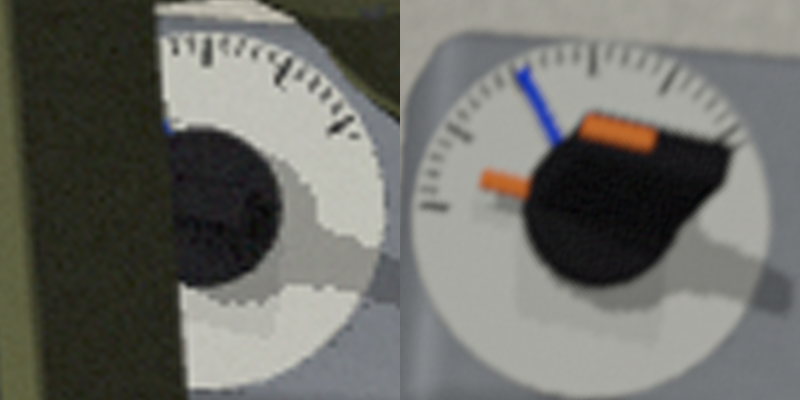

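The side view, rectified, shows the needle on about the 1.0 mark (523,70) and the orange pointer near 0.07 at (505,185). Next I move over the knob.

Emit:
send_rows(
  steps=[
    [85,0.2,0.02,0,0,0,0.02],
    [85,0.45,0.04,0,0,0,0.04],
    [85,0.7,0.06,0,0,0,0.07],
    [85,0.9,0.08,0,0,0,0.09],
    [85,1.0,0.1,0,0,0,0.11],
  ],
)

```text
t: 17.0
eef_pos: [0.5213, 0.2557, 0.3113]
orientation: [0.765, 0.644, -0.001, -0.001]
wrist_force: [-0.1, -0.3, 0.9]
opening: 0.0849
finger_force: 0.0
```

Emit:
send_rows(
  steps=[
    [50,0.1,0,0.1,0,0,0],
    [50,0.22,0,0.3,0,0,0],
    [50,0.25,0,0.55,0,0,0],
    [50,0.25,0,0.8,0,0,0],
    [50,0.25,0,0.95,0,0,0],
  ],
)

```text
t: 17.5
eef_pos: [0.5256, 0.2892, 0.1654]
orientation: [0.765, 0.645, -0.004, -0.001]
wrist_force: [0.7, -0.4, 0.5]
opening: 0.0504
finger_force: 0.0
```

Run:
```python
from d import *
print(dial("side",.054,"needle")[1:],dial("side",.058,"pointer")[1:])
to(.527,.2925,.084,80.1)
```

```text
(np.float64(0.9684496051147664), np.int64(3176), np.float64(0.06234677216985656)) (np.float64(0.06803962546892374), np.int64(1851), np.float64(0.04794371700233514))
t 17.6 pos [0.5246 0.2884 0.1648] phi 80.24 tilt [-0.0109 -0.0051 -0.9999] op 0.0502 F [-0.4 -0.5  0.7]
shift [0.033 0.016 0.539] turn [-0.006  0.004  0.001]
```

Emit:
send_rows(
  steps=[
    [50,0,0,0.1,0,0,0],
    [50,0,0,0.2,0,0,0],
    [50,0,0,0.28,0,0,0],
    [50,0,0,0.28,0,0,0],
    [50,0,0,0.28,0,0,0],
  ],
)

```text
t: 18.1
eef_pos: [0.5288, 0.2904, 0.1291]
orientation: [0.765, 0.644, 0.0, 0.0]
wrist_force: [-1.3, -0.4, 0.2]
opening: 0.0497
finger_force: 0.0
```

Run:
```python
from g import *
to(.527,.2925,.084,80.1)
```

```text
t 18.1 pos [0.5288 0.2904 0.1291] phi 80.21 tilt [ 1.e-04  0.e+00 -1.e+00] op 0.0497 F [-1.3 -0.4  0.2]
shift [ 0.012 -0.014  0.3  ] turn [ 0.    -0.     0.001]
```

Emit:
send_rows(
  steps=[
    [50,0.01,-0.01,0.1,0,0,0],
    [50,0.01,-0.01,0.2,0,0,0],
    [50,0.01,-0.01,0.27,0,0,0],
    [50,0.01,-0.01,0.3,0,0,0],
    [50,0.01,-0.01,0.3,0,0,0],
  ],
)

```text
t: 18.6
eef_pos: [0.5273, 0.2921, 0.0836]
orientation: [0.765, 0.644, -0.0, -0.0]
wrist_force: [-0.3, -0.5, -0.2]
opening: 0.0501
finger_force: 0.0
```

Emit:
send_rows(
  steps=[
    [35,0,0,0,0,0,0],
    [14,0,0,0,0,0,0],
    [14,0,0,0,0,0,0],
    [14,0,0,0,0,0,0],
    [14,0,0,0,0,0,0],
  ],
  grip_force=25,
)

```text
t: 19.1
eef_pos: [0.5252, 0.2924, 0.0845]
orientation: [0.765, 0.644, -0.001, -0.001]
wrist_force: [-5.8, 0.8, 5.2]
opening: 0.0175
finger_force: 28.9
```

Run:
```python
from g import *
here()
```

```text
t 19.1 pos [0.5252 0.2924 0.0845] phi 80.19 tilt [-3.5e-03  2.0e-04 -1.0e+00] op 0.0175 F [-5.8  0.8  5.2]
```

Gripped. A 6 N side load shows a 2 mm centring error, so I take that out while turning clockwise about 51°.

Emit:
send_rows(
  steps=[
    [14,0,-0.014,0,0,0,0],
    [14,0,-0.014,0,0,0,0.07],
    [14,0,-0.014,0,0,0,0.14],
    [14,0,-0.014,0,0,0,0.21],
    [14,0,-0.014,0,0,0,0.28],
  ],
)

```text
t: 19.6
eef_pos: [0.5258, 0.2921, 0.0845]
orientation: [0.888, 0.46, 0.0, 0.001]
wrist_force: [-0.6, -2.1, 2.8]
opening: 0.0181
finger_force: 28.6
```

Emit:
send_rows(
  steps=[
    [14,0,0,0,0,0,0.07],
    [14,0,0,0,0,0,0.14],
    [14,0,0,0,0,0,0.21],
    [14,0,0,0,0,0,0.27],
    [14,0,0,0,0,0,0.29],
  ],
)

```text
t: 20.1
eef_pos: [0.5264, 0.2915, 0.0845]
orientation: [0.969, 0.249, 0.001, 0.001]
wrist_force: [0.6, -4.4, 2.4]
opening: 0.0177
finger_force: 28.6
```

```bash
python3 d.py pics/d2.png
```

```text
t 20.1 pos [0.5264 0.2915 0.0845] phi 28.79 tilt [ 0.0022 -0.0015 -1.    ] op 0.0177 F [ 0.6 -4.4  2.4]
top needle None 0 0
top pointer None 0 0
side needle 0.968718723090453 1630 0.06234677216985656
side pointer 0.9528852675467282 1584 0.046164921748011234
```

View pics/d2.png

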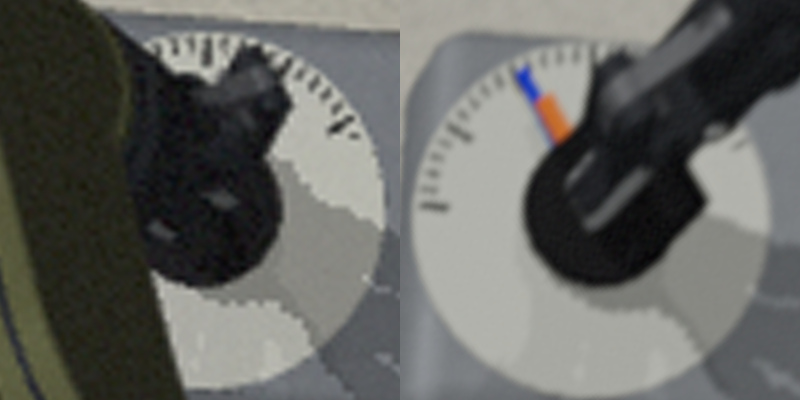

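The pointer lies over the needle, at about 0.95–0.965 against 0.97. Release, retract, and verify from both cameras.

Emit:
send_rows(
  steps=[
    [25,0,0,0,0,0,0],
    [50,0,0,0,0,0,0],
    [50,0,0,-0.05,0,0,0],
    [50,0,0,-0.25,0,0,0],
    [50,0,0,-0.5,0,0,0],
  ],
)

```text
t: 20.8
eef_pos: [0.5239, 0.2923, 0.1582]
orientation: [0.968, 0.25, -0.002, 0.0]
wrist_force: [0.1, 0.7, 0.0]
opening: 0.0499
finger_force: 0.0
```

Emit:
send_rows(
  steps=[
    [50,0,0,-0.2,0,0,0],
    [50,0,0,-0.5,0,0,0],
    [50,0,0,-0.8,0,0,0],
    [50,0,0,-1.0,0,0,0],
    [50,0,0,-1.0,0,0,0],
  ],
)

```text
t: 21.3
eef_pos: [0.5277, 0.2942, 0.3154]
orientation: [0.968, 0.25, 0.006, -0.001]
wrist_force: [0.8, -0.1, 0.9]
opening: 0.0501
finger_force: 0.0
```

Emit:
send_rows(
  steps=[
    [50,-0.1,0.25,0,0,0,0],
    [50,-0.2,0.5,0,0,0,0],
    [50,-0.3,0.75,0,0,0,0],
    [50,-0.4,1.0,0,0,0,0],
    [50,-0.4,1.0,0,0,0,0],
  ],
)

```text
t: 21.8
eef_pos: [0.5452, 0.128, 0.3081]
orientation: [0.969, 0.248, -0.001, 0.001]
wrist_force: [0.1, 0.9, 0.0]
opening: 0.05
finger_force: 0.0
```

Emit:
send_rows(
  steps=[
    [50,-0.1,0.25,0,0,0,0],
    [50,-0.2,0.5,0,0,0,0],
    [50,-0.3,0.75,0,0,0,0],
    [50,-0.4,1.0,0,0,0,0],
    [50,-0.4,1.0,0,0,0,0],
  ],
)

```text
t: 22.3
eef_pos: [0.5657, -0.0318, 0.308]
orientation: [0.969, 0.248, -0.001, 0.001]
wrist_force: [0.0, 0.5, -0.3]
opening: 0.0499
finger_force: 0.0
```

```bash
python3 d.py pics/d3.png
python3 - <<'E'
from h import *
A,B=(optics.snapshot(c)["color"] for c in("top","side"))
cv2.imwrite("pics/f.png",np.hstack([A[160:400,100:560],cv2.resize(B,(320,240))]))
E
```

```text
t 22.3 pos [ 0.5657 -0.0318  0.308 ] phi 28.67 tilt [-7.0e-04 -1.9e-03 -1.0e+00] op 0.0499 F [ 0.   0.5 -0.3]
top needle 0.9810885558275451 1977 0.06399062431325389
top pointer 0.898715343937074 2552 0.04812525324608693
side needle 0.968718723090453 1664 0.06243332443495221
side pointer 1.7694574075293013 7302 0.0528745685561594
```

View pics/f.png

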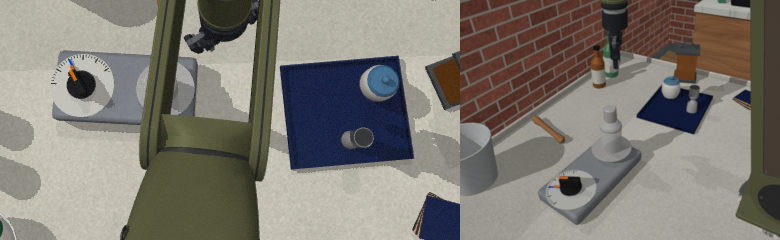

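View pics/d3.png

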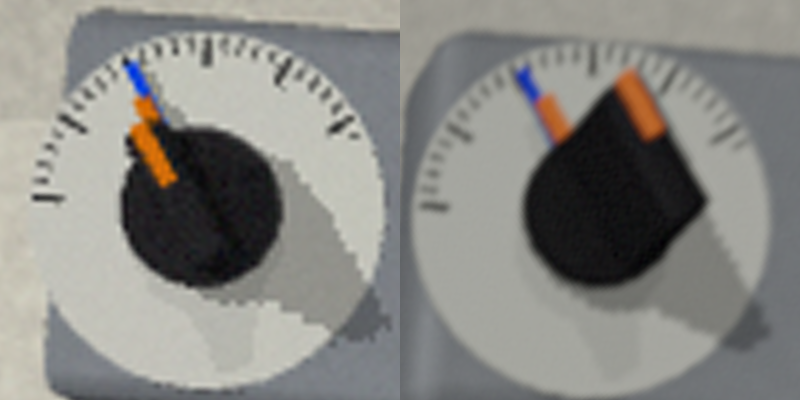

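Both views agree: needle at 0.97–0.98 and pointer plate at about 0.96. The shaker is upright on the pan, the jigger stands on the tray, and the pot hasn't moved.

```bash
python3 -c "
from h import *
print(workorder.hand_in())"
```

```text
the job is handed in; nothing more can be done
None
```

I handed the job in at about 22 s on the robot clock: the jigger is upright on the tray, the shaker is upright on the pan, and the pointer is about 0.02 rad from the needle (one division is 0.1 rad); the sugar pot was not touched, and no verdict came back.

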